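# Clamp a carving blank with a click-stop cap

## Robot

A 6-joint arm with a two-finger parallel gripper is mounted at the origin on the work surface. World frame = base frame: x ahead of the robot, y to its left, z up, the work surface at z = 0. Lengths are in m, angles in rad, forces in N, time in s.
With the tool pointing down it reaches from about 0.375 to 0.75 m from the base axis. Payload 9 kg.
Tool frame: the origin (TCP) lies midway between the tips of the shut fingers; the grasp point (between the pads) lies 19 mm behind it; z points along the fingers, y is the line along which they close (so a half turn about z gives the same grasp; the last joint's range is limited). The gripper opens to 85 mm and grips with 20 to 120 N. Pads are 22 mm wide; open, the fingers measure 114 mm over their backs; the gripper's body (76 mm by 85 mm) begins 54 mm behind the grasp point. The pads swing forward as they close: fully open they stand 13 mm farther back than shut.
Start: joints at [-1.454, 0.104, 0.097, 1.564, 0, 1.353], TCP at [0.197, -0.567, 0.195] pointing down, gripper open.
Joint ranges: [-2.99, 2.99], [-0.84, 1.86], [-1.1, 1.16], [-1.84, 2.11], [-1.51, 1.56], [-3.14, 3.14]. Speed limits (rad/s): [2.22, 2.22, 2.57, 3.14, 3.14, 3.14].

## Interface

Orientations are given as a unit quaternion [x, y, z, w].
In Python, from plant import manip, get_image, calibration, close_job, find_in, outline_of, pinpoint gives the robot as it stands.
- The arm moves only by the tool carry_out, never from a script. Its argument "series" is a list that holds one entry, the list of rows, each a list of 7 numbers: the opening, from 0 (shut) to 1 (fully open), then the shift along the world's x, y, z in m, then the turn, a rotation vector about the world's x, y, z in degrees. A call has 1 to 12 rows; each row shifts and turns the commanded pose from where the row before left it; what a row does not reach is not made up. A row lasts 1/8 s, in which the tool goes at most 62.5 mm and 10.7 degrees, less where a joint would pass 70% of its speed; a pose out of reach is approached as far as the arm can. A call is refused whole if a number of a shift passes 0.0625 or a number of a turn 10.7, either way. A call with a gripper value outside its range is refused whole. The fingers move at their own pace and stop on an object; "newtons" is the grip in N (left out, the last holds). Time passes only in rows, so rows that do not move let the fingers close. It gives the time, the measured TCP pose, the force, the opening and the grip force at its end, in the units of the state.
- manip.observe(): the state, without advancing time (a new reading comes with each control period).
- get_image(name): name is "scene" or "top"; returns the picture (420x560x3 uint8, red, green, blue); there is no depth.
- calibration(name): a dict with "intrinsics" (3x3 intrinsics, pixels), "k1" (the pictures are not rectified: a ray, as slopes to the right and down, at radius r is drawn at 1 + k1 r^2 times it, then the intrinsics apply), "origin" and "orientation" of the camera in the world. Camera axes: x right, y down, z forward; pixel columns grow to the right and rows downward; lengths in m; the calibration is good to about 2 mm. A picture is of the moment at which its call begins. calibration takes no time and is no camera call.
- close_job(): hands the job in; it is judged then, once.
Trained networks look in the newest picture that a camera, given by its name, has taken for a name from the list of things; names that differ only in an ending like _2 or _b are one class to them, and where a whole thing is asked for, a point or a joint stands for the part that bears it (a point fixed in the world has none). Each returns a list of dicts, best first, with "score" (0 to 1); they miss things now and then, are a little off and sometimes report something else, mostly with a low value. They report only what shows in the picture. A call takes as long as a camera call.
- find_in(camera, query): "centre" ([column, row] in pixels, amid what is visible of it).
- outline_of(camera, query): "region" (420x560 bool, what is visible of it) and "centre" ([column, row] in pixels, amid what is visible of it).
- pinpoint(camera, query): "centre" ([column, row] in pixels: a listed point, or the origin of a listed thing).
The state is a dict: "clock": time; "qpos": joint angles; "qvel": joint speeds; "tau": joint torques, N m; "tcp_pos": TCP position; "ee_rot": TCP orientation; "wrist_force": force on the tool from outside, world axes, zero at the start; "torque": the same for the moment, N m; "width": finger opening in m; "gripper_force": force on a finger pad.
Only numpy, scipy, OpenCV 4.12 (cv2) and the standard library are available. Lean on these libraries where they do the work, as an engineer would, in place of code of your own. Each camera call takes 0.05 s, during which the arm holds its last target. There are 200 camera calls.

## Task

Put the part-carved wooden block on the clamp's plywood bed with its plain end under the rubber pad, gently pushed fully home against both the end stop and the side rail. Then turn the orange cap clockwise until its slip clutch has clicked twice with the block clamped, and let go; a third click does no harm, but it must not click a fourth time. Leave the brush, the oil bottle and the mallet where they are.

Things in the scene. Friction and masses are not known exactly. Their poses are not given: they have to be found in the camera images.
- block: Part-carved pale wood block, 180 x 50 x 28 mm (x, y, z), 0.13 to 0.25 kg, loose on the bench left or right of the clamp. Origin: centre of its underside. Its x axis runs lengthwise to the plain end (+x), which starts pointing roughly away from the robot; the -x end has a low raised lattice. Gripped across its width some 50 mm from the carved end, the gripper stays clear of cap and arm.
- block_end (a point): Middle of the lower edge of the block's plain end (90 mm along the block's x from its origin, at its underside).
- clamp: Green bench clamp fixed to the bench. Origin on the bench top under the cap's axis; x points from its open mouth (robot's side) to the column at x = 80 to 115 mm. Its arm (round nose, 26 mm radius about the cap's axis) spans 87 to 109 mm above the bench. Under it a black pad, 28 mm wide, starts 1.5 to 6.5 mm above a block on the bed, differently each time, and sinks 3.18 mm per radian of cap turn.
- bed: Plywood bed of the clamp, 205 x 110 mm, axes parallel to the clamp's; top surface 18 mm above this origin (origin 0 to 1.5 mm above the bench, on the cap's axis). It spans x = -160 to +45 mm and y = -55 to +55 mm.
- fence: Aluminium fence on the bed, same origin and axes as the bed, 20 mm high above the bed's top. End stop: face at x = +40 mm looking to -x, y from -37 to +37 mm. Side rail: face at y = +25 mm looking to -y, x from -30 to +40 mm. It is lightly fixed: never push the block on it with more than 20 N (3 to 8 N is plenty).
- seat (a point): Where block_end lies when the block is fully home, plain end on the stop and +y side on the rail: on the bed's top at the foot of the end stop (x = +40, y = 0, z = +18 mm in the bed's frame). Axes as the bed; a seated block's axes are parallel to them.
- cap_top (a point): Centre of the top of the orange cap: a round upright knob, 44 mm diameter, 32 mm tall (114 to 146 mm above the bench), gripped from above at any yaw; its height stays. Turning takes about 0.13 N m; with the pad on the block it rises within about 0.3 rad to some 0.25 N m, then the clutch slips and clicks and the torque drops to about 0; then one click per 0.524 rad (30 degrees) of turning.
- pin_top (a point): Top of a small white telltale pin, 8 mm wide, in the middle of the cap's top. It starts 0.7 mm above cap_top (nearly flush) and rises 1 mm per click of the clutch (1.91 mm per radian that the cap turns relative to its screw): about 2.7 mm above cap_top after two clicks, 3.7 mm after three. Too small to count on with noisy readings: feel the torque.
- brush: Bench brush lying on the bench on the other side of the clamp from the block; bystander.
- oil: Amber oil bottle, 56 mm in diameter and 130 mm tall, standing beyond the clamp; bystander.
- mallet: Turned wooden carver's mallet, 84 mm in diameter and 215 mm tall, standing head down beyond the clamp; bystander.

How it is judged:
On the way, in this order (a step that is already met when the one before it is completed fails the run):
1. the block lies on the bed, home against end stop and side rail, before the clutch has clicked (x of block_end in the frame of seat above -0.003 m and y of block_end in the frame of seat between -0.003 and 0.003 m and z of block_end in the frame of seat below 0.003 m and angle between the x axis of block and the x axis of bed, either way round below 0.035 rad and z of pin_top in the frame of cap_top below 0.0012 m), for 0.2 s.
2. the cap is turned until the clutch has clicked twice with the pad pressing on the block (z of pin_top in the frame of cap_top above 0.0024 m and contact force between clamp and block above 8 N), for 0.2 s.
At the end, for the whole second after the job is handed in: The block lies still on the bed, its plain end within 3 mm of the end stop, its side within 3 mm of the side rail and within 2 degrees of square; the pad presses on it with more than 8 N; the clutch has clicked two or three times (pin 2.4 to 4.2 mm above the cap's top) (all of step 2 and x of block_end in the frame of seat above -0.003 m and y of block_end in the frame of seat between -0.003 and 0.003 m and z of block_end in the frame of seat below 0.003 m and angle between the x axis of block and the x axis of bed, either way round below 0.035 rad and z of pin_top in the frame of cap_top below 0.0042 m and linear speed of block below 0.01 m/s); the robot touches nothing.
It fails at once if the clutch clicks a fourth time (z of pin_top in the frame of cap_top above 0.0042 m).
It fails at once if the block is pushed on the fence with more than 20 N (contact force between block and fence above 20 N).
It fails at once if the brush is moved more than 15 mm (distance of brush from where it was at the start of the episode above 0.015 m).
It fails at once if the oil bottle is moved more than 15 mm or tipped (distance of oil from where it was at the start of the episode above 0.015 m or angle between oil's own z axis and vertical above 0.2 rad).
It fails at once if the mallet is moved more than 15 mm or tipped (distance of mallet from where it was at the start of the episode above 0.015 m or angle between mallet's own z axis and vertical above 0.2 rad).
It also fails if it takes over 72 s, if anything falls off the work surface, if the arm or the gripper's body presses on something with over 40 N, if the wrist force passes 120 N, or if a joint passes its speed limit or range.

## Working session

There is one attempt and no reset: what is moved stays moved. The work goes in short steps, Python scripts to look and compute and a tool call to move; the robot and the scene stay as the last step left them, time stands still between calls to the robot, and variables do not carry over. Pictures are saved under pics/ and viewed, at most 10 in all, crops included, and the job is handed in when it is done.

Besides the shell and the picture viewer there is one more tool, called after "Request:" in YAML: its name, and indented under it one key for each argument. carry_out: Moves the arm, as the interface text tells. Its arguments: {"type":"object","properties":{"series":{"type":"array"},"newtons":{"type":"number"}},"required":["series"]}

```bash
mkdir -p pics; ls; cat > h.py <<'E'
import numpy as np, cv2
from plant import manip, get_image, calibration, close_job, find_in, outline_of, pinpoint
from scipy.spatial.transform import Rotation as R
def cam(n):
    c=calibration(n); o=np.array(c["orientation"],float)
    Rm=o if o.shape==(3,3) else R.from_quat(o).as_matrix()
    return np.array(c["intrinsics"]),c["k1"],np.array(c["origin"]),Rm
def rays(n,px):
    K,k1,t,Rm=cam(n); px=np.atleast_2d(np.asarray(px,float))
    d=np.c_[(px[:,0]-K[0,2])/K[0,0],(px[:,1]-K[1,2])/K[1,1]]; u=d.copy()
    for _ in range(20): u=d/(1+k1*(u**2).sum(1,keepdims=True))
    return t,np.c_[u,np.ones(len(u))]@Rm.T
def onz(n,px,z):
    t,d=rays(n,px); return t+d*((z-t[2])/d[:,2:3])
def tri(p1,p2,n1="scene",n2="top"):
    t1,d1=rays(n1,p1);t2,d2=rays(n2,p2);d1=d1[0];d2=d2[0]
    s=np.linalg.lstsq(np.c_[d1,-d2],t2-t1,rcond=None)[0]
    a=t1+s[0]*d1;b=t2+s[1]*d2; return (a+b)/2,np.linalg.norm(a-b)
def proj(n,P):
    K,k1,t,Rm=cam(n); q=(np.atleast_2d(P)-t)@Rm; u=q[:,:2]/q[:,2:]
    u=u*(1+k1*(u**2).sum(1,keepdims=True)); return u*[K[0,0],K[1,1]]+[K[0,2],K[1,2]]
E
cat > a.py <<'E'
from h import *
np.set_printoptions(precision=4,suppress=True)
for n in("scene","top"):
    cv2.imwrite(f"pics/{n}0.png",get_image(n)[:,:,::-1]); print(n,cam(n)[2],cam(n)[3][:,2])
P={}
for q in["block","block_end","clamp","bed","seat","cap_top","pin_top","fence"]:
    for n in("scene","top"):
        r=pinpoint(n,q); P[n,q]=r
        print(q,n,[(np.round(x["centre"],1),round(x["score"],2)) for x in r[:2]])
    if P["scene",q] and P["top",q]: print("   ",*tri(P["scene",q][0]["centre"],P["top",q][0]["centre"]))
print(manip.observe())
E
python3 a.py
```

```text
pics
scene [ 0.93   -0.2637  0.8097] [-0.395   0.3016 -0.8678]
top [0.4354 0.006  0.9586] [ 0.1886  0.002  -0.9821]
block scene []
block top [(array([166.7, 257.2]), 0.65)]
block_end scene [(array([372.2, 164.5]), 0.57)]
block_end top [(array([166.3, 219. ]), 0.97)]
    [ 0.6121  0.2753 -0.0124] 0.007367099274631627
clamp scene [(array([291.4, 199.2]), 0.73)]
clamp top [(array([263.1, 235.8]), 0.72), (array([364.5, 176. ]), 0.52)]
    [0.5667 0.0452 0.0022] 0.006561032942060112
bed scene [(array([293.1, 200.2]), 0.88)]
bed top [(array([259.3, 237.9]), 0.86)]
    [ 0.5638  0.0544 -0.0158] 0.004647089903446296
seat scene [(array([303.6, 206.1]), 0.72)]
seat top [(array([255.9, 222. ]), 0.82)]
    [ 0.5991  0.0591 -0.0002] 0.00014365921595361423
cap_top scene [(array([291.2, 161.1]), 0.93)]
cap_top top [(array([257.4, 229.7]), 0.81)]
    [0.56   0.05   0.1404] 0.003331032709706579
pin_top scene [(array([291. , 198.6]), 0.61)]
pin_top top []
fence scene [(array([293.7, 197.9]), 0.54)]
fence top [(array([260.5, 235.3]), 0.64)]
    [0.5679 0.0513 0.0032] 0.006365394935835522
{'clock': 0.9, 'qpos': array([-1.4537,  0.1041,  0.0973,  1.5639, -0.    ,  1.3531]), 'qvel': array([-0.0002, -0.0002, -0.0005, -0.0001,  0.0009, -0.0002]), 'tau': array([ -0.0006, -55.6758,  50.3773,   0.0007,  -0.0004,  -0.    ]), 'tcp_pos': array([ 0.1972, -0.5667,  0.1948]), 'ee_rot': array([ 0.986 ,  0.1666, -0.    ,  0.0001]), 'wrist_force': array([ 0.1331, -0.0091,  0.0154]), 'torque': array([-0.0471,  0.0597, -0.0246]), 'gripper_force': 0.0, 'width': 0.08546265947782905}
```

View pics/scene0.png

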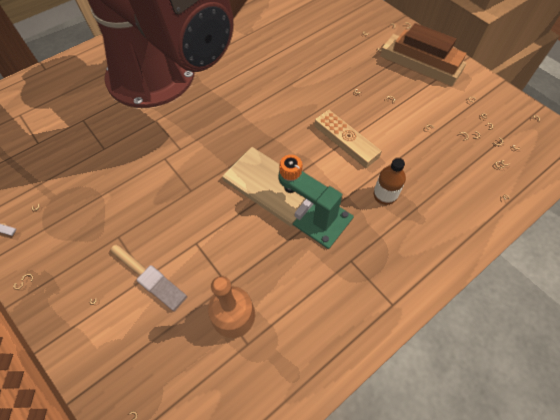

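View pics/top0.png

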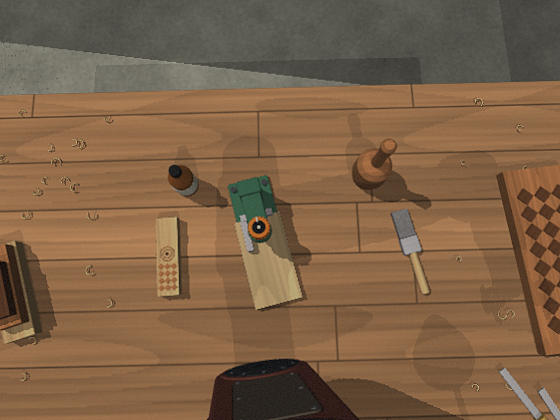

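The scene view shows the block at about (347,136), the orange cap at (291,166) and the bed running down-left from it. The top view shows the block at (168,257) with its lattice end nearest the robot, the cap at (259,228) and the bed's near corners at about (258,309) and (302,297). The brush is to the right, and the oil and mallet are beyond the clamp. I'll refine these poses with outlines.

```bash
cat > b.py <<'E'
from h import *
from scipy.optimize import minimize
np.set_printoptions(precision=4,suppress=True)
M={}
for n in("scene","top"):
    im=get_image(n)
    for q in("block","bed","cap_top","clamp","oil"):
        r=outline_of(n,q)
        if r:
            M[n,q]=r[0]["region"]; print(n,q,r[0]["score"],r[0]["region"].sum(),r[0]["centre"])
np.savez("m.npz",**{a+"|"+b:v for (a,b),v in M.items()})
def box(x,y,yaw,z0,h,x0,x1,y0,y1):
    c=np.array([[a,b,e] for a in(x0,x1) for b in(y0,y1) for e in(z0,z0+h)])
    return R.from_rotvec([0,0,yaw]).apply(c)+[x,y,0]
S=4
def sil(n,C):
    h=cv2.convexHull(np.round(proj(n,C)*S+S/2).astype(np.int32))
    m=np.zeros((420*S,560*S),np.uint8); cv2.fillConvexPoly(m,h,1)
    return cv2.resize(m.astype(np.float32),(560,420),interpolation=cv2.INTER_AREA)
def fit(q,dims,x0,cams):
    def f(p):
        s=0
        for n in cams:
            if (n,q) not in M: continue
            a=sil(n,box(*p,*dims)); b=M[n,q].astype(np.float32); s+=1-np.minimum(a,b).sum()/np.maximum(a,b).sum()
        return s
    sim=np.array([x0]+[np.add(x0,d) for d in([.015,0,0],[0,.015,0],[0,0,.1])])
    r=minimize(f,x0,method="Nelder-Mead",options=dict(initial_simplex=sim,xatol=1e-4,fatol=1e-5)); return r.x,r.fun
for cams in(("top",),("scene",),("scene","top")):
    print("block",cams,*fit("block",(0,.028,-.09,.09,-.025,.025),[.52,.275,0.],cams))
# bed near corners/edges from top
for n in("top","scene"):
  if (n,"bed") in M:
    c=max(cv2.findContours(M[n,"bed"].astype(np.uint8),0,2)[0],key=cv2.contourArea)
    a=cv2.approxPolyDP(cv2.convexHull(c),3,True)[:,0]
    print(n,"bed poly",[(tuple(p),tuple(np.round(w[:2],4))) for p,w in zip(a,onz(n,a,.0187))])
im=np.hstack([cv2.resize(get_image("top")[160:320,210:320,::-1],None,fx=3.5,fy=3.5,interpolation=2),cv2.resize(get_image("scene")[140:250,215:330,::-1],None,fx=3.5,fy=3.5,interpolation=2)] if 0 else [cv2.resize(get_image("top")[160:320,210:320,::-1],(385,560),interpolation=2),cv2.resize(get_image("scene")[140:300,215:330,::-1],(402,560),interpolation=2)])
cv2.imwrite("pics/c1.png",im)
E
python3 b.py
```

```text
scene block 0.59 1592 [346.4, 137.0]
scene bed 0.94 3096 [268.6, 186.3]
scene cap_top 0.77 484 [291.1, 164.7]
scene clamp 0.56 3342 [317.5, 200.8]
scene oil 0.67 1012 [391.5, 184.4]
top block 0.92 1900 [169.1, 257.7]
top bed 0.94 3810 [271.9, 264.1]
top cap_top 0.55 412 [261.7, 230.3]
top clamp 0.92 2104 [254.7, 203.1]
top oil 0.82 718 [183.6, 181.8]
block ('top',) [0.5212 0.2634 0.0496] 0.03508716821670532
block ('scene',) [0.5212 0.2634 0.0518] 0.05501079559326172
block ('scene', 'top') [0.5211 0.2633 0.0502] 0.09006118774414062
top bed poly [((np.int32(271), np.int32(208)), (np.float64(0.6287), np.float64(0.0219))), ((np.int32(280), np.int32(215)), (np.float64(0.6112), np.float64(0.001))), ((np.int32(301), np.int32(297)), (np.float64(0.4204), np.float64(-0.0418))), ((np.int32(256), np.int32(308)), (np.float64(0.3985), np.float64(0.0608))), ((np.int32(235), np.int32(223)), (np.float64(0.5948), np.float64(0.1074))), ((np.int32(243), np.int32(215)), (np.float64(0.6135), np.float64(0.0884)))]
scene bed poly [((np.int32(250), np.int32(148)), (np.float64(0.3995), np.float64(0.0558))), ((np.int32(275), np.int32(161)), (np.float64(0.4688), np.float64(0.079))), ((np.int32(312), np.int32(203)), (np.float64(0.6126), np.float64(0.0714))), ((np.int32(291), np.int32(225)), (np.float64(0.6257), np.float64(-0.0006))), ((np.int32(224), np.int32(180)), (np.float64(0.4363), np.float64(-0.0472))), ((np.int32(223), np.int32(175)), (np.float64(0.4232), np.float64(-0.041)))]
```

View pics/c1.png

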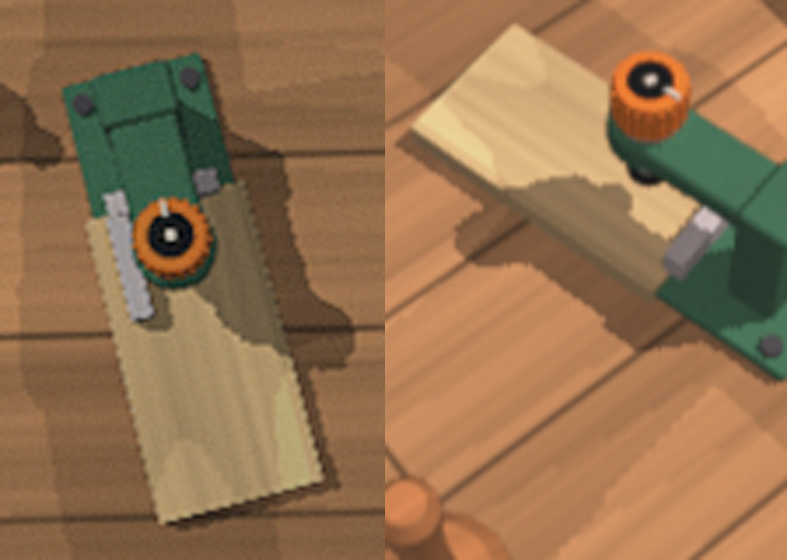

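The crop shows the bed's near corners clear, the rail on the left (+y) side of the mouth, and the cap's pin at about (258.8,226.9) in top and (290.7,162.4) in scene. I'll fit the bed with the clamp area masked out.

```bash
cat > c.py <<'E'
from h import *
from scipy.optimize import minimize
np.set_printoptions(precision=4,suppress=True)
m=np.load("m.npz"); S=4
def box(x,y,yaw,z0,h,x0,x1,y0,y1):
    c=np.array([[a,b,e] for a in(x0,x1) for b in(y0,y1) for e in(z0,z0+h)])
    return R.from_rotvec([0,0,yaw]).apply(c)+[x,y,0]
def sil(n,C):
    h=cv2.convexHull(np.round(proj(n,C)*S+S/2).astype(np.int32))
    k=np.zeros((420*S,560*S),np.uint8); cv2.fillConvexPoly(k,h,1)
    return cv2.resize(k.astype(np.float32),(560,420),interpolation=cv2.INTER_AREA)
V={n:np.zeros((420,560),bool) for n in("top","scene")}; V["top"][248:]=1; V["scene"][:,:268]=1
def f(p,cams):
    s=0
    for n in cams:
        a=sil(n,box(*p,0.,.0187,-.16,.045,-.055,.055))[V[n]]; b=m[n+"|bed"].astype(np.float32)[V[n]]
        s+=1-np.minimum(a,b).sum()/np.maximum(a,b).sum()
    return s
for cams in(("top",),("scene",),("scene","top")):
    x0=[.565,.05,.2]; sim=np.array([x0]+[np.add(x0,d) for d in([.015,0,0],[0,.015,0],[0,0,.1])])
    r=minimize(f,x0,(cams,),method="Nelder-Mead",options=dict(initial_simplex=sim,xatol=1e-4,fatol=1e-5)); print(cams,r.x,r.fun)
t,s=[258.8,226.9],[290.7,162.4]
print("cap",onz("top",t,.1467),onz("scene",s,.1467),tri(s,t))
for n in("top","scene"):
    for q in("cap_top",):
        v=pinpoint(n,q)+find_in(n,"pin_top"); print(n,[(x["centre"],x["score"],onz(n,x["centre"],.146)[0]) for x in v[:3]])
for n in("top","scene"):
    k=m[n+"|cap_top"]; ys,xs=np.nonzero(k); print(n,"capmask",xs.min(),xs.max(),ys.min(),ys.max())
E
python3 c.py
```

```text
('top',) [0.5631 0.0456 0.2339] 0.018543243408203125
('scene',) [0.5655 0.0508 0.2612] 0.03375619649887085
('scene', 'top') [0.5649 0.0468 0.2367] 0.05856645107269287
cap [[0.5638 0.0453 0.1467]] [[0.566  0.0457 0.1467]] (array([0.5646, 0.0461, 0.1446]), np.float64(0.001478565792471254))
top [([258.3, 226.9], 0.78, array([0.564 , 0.0464, 0.146 ]))]
scene [([290.1, 164.1], 0.55, array([0.5681, 0.0425, 0.146 ])), ([305.5, 207.4], 0.18, array([0.6632, 0.0018, 0.146 ]))]
top capmask 248 270 217 239
scene capmask 280 302 154 179
```

Request:
carry_out:
  series:
    - [[1,0.028,0.0463,0,0,0,10.2],[1,0.028,0.0463,0,0,0,10.2],[1,0.028,0.0463,0,0,0,10.2],[1,0.028,0.0463,0,0,0,10.2],[1,0.028,0.0463,0,0,0,10.2],[1,0.028,0.0463,0,0,0,10.2],[1,0.028,0.0463,0,0,0,10.2],[1,0.028,0.0463,0,0,0,10.2],[1,0.028,0.0463,0,0,0,10.2],[1,0.004,0.0514,0,0,0,10.2],[1,0.004,0.0514,0,0,0,10.2],[1,0.004,0.0514,0,0,0,10.2]]
  newtons: 30

```text
clock: 3.3
tcp_pos: [0.4612, 0.0058, 0.195]
ee_rot: [0.326, 0.945, 0.0, 0.0]
wrist_force: [0.8, -0.3, 0.9]
width: 0.0853
gripper_force: 0.0
```

Request:
carry_out:
  series:
    - [[1,0.004,0.0514,0,0,0,10.2],[1,0.004,0.0514,0,0,0,10.2],[1,0.004,0.0514,0,0,0,10.2],[1,0.004,0.0514,0,0,0,10.7],[1,0.003,0.0514,0,0,0,0],[1,0,0,-0.04,0,0,0],[1,0,0,-0.04,0,0,0],[1,0,0,-0.04,0,0,0],[1,0,0,0,0,0,0],[1,0,0,0,0,0,0]]

```text
clock: 4.55
tcp_pos: [0.481, 0.2613, 0.0766]
ee_rot: [-0.025, 1.0, 0.0, 0.001]
wrist_force: [-0.5, 1.2, 0.6]
width: 0.0853
gripper_force: 0.0
```

Request:
carry_out:
  series:
    - [[1,0,0,-0.035,0,0,0],[1,0,0,-0.025,0,0,0],[1,0,0,-0.01,0,0,0],[1,0,0,0,0,0,0],[0.3,0,0,0,0,0,0],[0.3,0,0,0,0,0,0],[0.3,0,0,0,0,0,0],[0.3,0,0,0,0,0,0],[0.3,0,0,0,0,0,0]]

```text
clock: 5.68
tcp_pos: [0.4801, 0.2612, 0.0048]
ee_rot: [-0.025, 1.0, 0.0, -0.0]
wrist_force: [0.2, -0.3, 0.7]
width: 0.0255
gripper_force: 0.0
```

```bash
python3 - <<'E'
from h import *
a=get_image("scene");b=get_image("top")
cv2.imwrite("pics/d.png",np.hstack([cv2.resize(a[80:220,280:420,::-1],(400,400)),cv2.resize(b[190:330,100:240,::-1],(400,400))]))
print(manip.observe())
for n in("scene","top"): print([(x["centre"],x["score"]) for x in pinpoint(n,"block_end")+pinpoint(n,"block")])
E
```

```text
{'clock': 5.775, 'qpos': array([ 2.58748242e-01, -1.71198837e-03, -3.59380455e-01,  1.21318586e+00,
        9.40774279e-05,  2.08443419e-01]), 'qvel': array([-1.77785272e-04, -9.22767618e-05,  2.03671673e-04, -2.62076576e-04,
       -1.33899907e-03, -9.77337228e-04]), 'tau': array([ 1.59881714e-03, -4.85686541e+01,  4.86423934e+01,  2.42531743e-03,
       -2.11315446e-04,  3.84403165e-05]), 'tcp_pos': array([0.48010739, 0.2611715 , 0.00480119]), 'ee_rot': array([-2.51497580e-02,  9.99683693e-01,  3.90482391e-05, -3.91010980e-05]), 'wrist_force': array([-0.69908032, -0.35115158, -0.08162375]), 'torque': array([-0.01726681,  0.08597314, -0.04716461]), 'gripper_force': 0.0, 'width': 0.02572376343066549}
[([370.8, 166.1], 0.66), ([347.5, 143.4], 0.78), ([289.5, 197.1], 0.36)]
[([164.1, 217.7], 0.86), ([169.7, 257.2], 0.79)]
```

View pics/d.png

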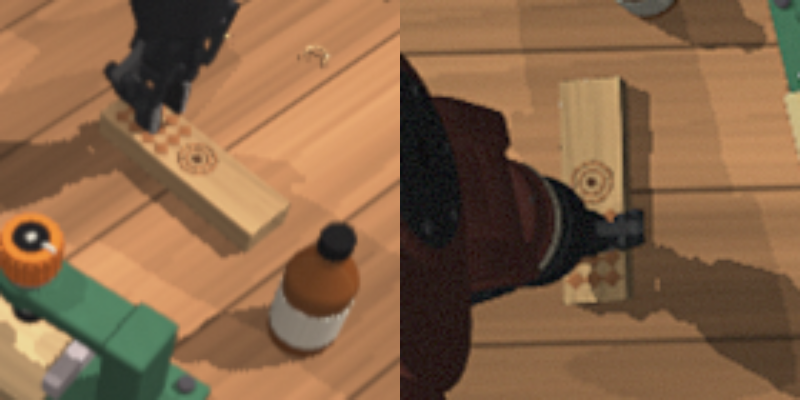

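The crops show the fingers around the block's lattice part, with tips near scene (334,125) and top (319-100…). The width reading says nothing is gripped, so I'll check where the TCP projects.

```bash
python3 - <<'E'
from h import *
np.set_printoptions(precision=4,suppress=True)
a=get_image("scene");b=get_image("top")
p=manip.observe()["tcp_pos"]; yaw=np.pi+.05; y=np.array([np.sin(yaw),-np.cos(yaw),0])
out=[]
for n,im,(r0,c0) in(("scene",a,(85,290)),("top",b,(205,140))):
    s=6; v=cv2.resize(im[r0:r0+95,c0:c0+65,::-1],None,fx=s,fy=s,interpolation=2).copy()
    for z,col in((0.,(0,0,255)),(.019,(0,255,0)),(.05,(255,0,0))):
        for k in(-.025,0,.025):
            q=proj(n,p+[0,0,z]+k*y)[0]; cv2.circle(v,(int((q[0]-c0)*s+s/2),int((q[1]-r0)*s+s/2)),4,col,-1); 
    B=np.array([[i*.09,j*.025,k] for i in(-1,1) for j in(-1,1) for k in(0,.028)]); B=R.from_rotvec([0,0,.05]).apply(B)+[.5211,.2633,0]
    for i in range(8):
        for j in range(i):
            if bin(i^j).count("1")==1:
                q=(proj(n,B[[i,j]])-[c0,r0])*s+s/2; cv2.line(v,tuple(map(int,q[0])),tuple(map(int,q[1])),(255,255,0),1)
    out.append(v)
cv2.imwrite("pics/e.png",np.hstack(out))
E
```

```text
(no output)
```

View pics/e.png

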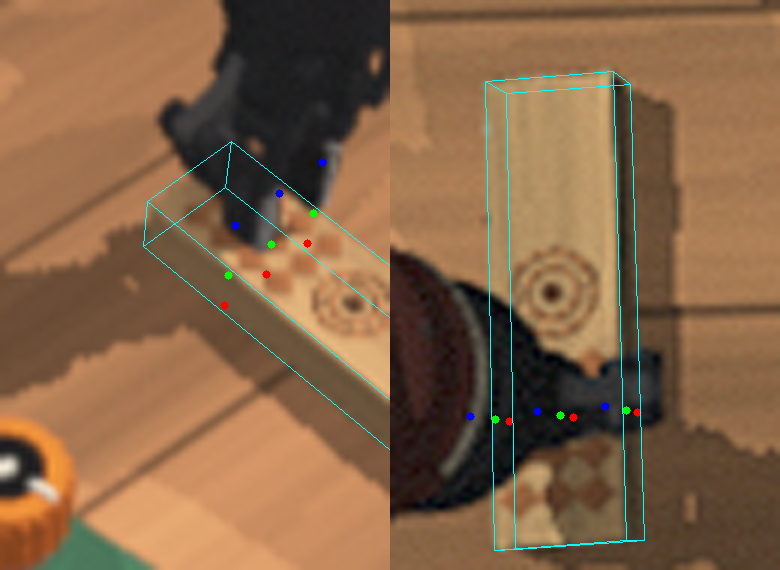

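The overlay puts the block where I fitted it. The finger tips sit on the lattice, in the middle of the top face at scene crop (262,245), higher than the reported TCP would allow. I'll quantify that.

```bash
python3 - <<'E'
from h import *
np.set_printoptions(precision=4,suppress=True)
f=lambda x,y:[290+(x-3)/6,85+(y-3)/6]
for z in(0,.01,.02,.028,.04,.05):
    print(z,onz("scene",[f(262,245),f(322,205),f(292,225)],z)[:,:2].tolist())
g=[140+(640-393)/6,205+(385-3)/6]
for z in(.05,.08,.11): print(z,onz("top",g,z), onz("scene",f(180,115),z))
print(tri(f(180,115),g))
E
```

```text
0 [[0.46427753628770285, 0.27379524766085944], [0.4641148799771344, 0.3091319762152504], [0.46419615126425845, 0.29137739524152745]]
0.01 [[0.4700297118753591, 0.26715648159367594], [0.4698690644240414, 0.3020567898591516], [0.46994933198388067, 0.28452148383461345]]
0.02 [[0.4757818874630152, 0.26051771552649255], [0.47562324887094853, 0.29498160350305264], [0.47570251270350283, 0.27766557242769957]]
0.028 [[0.4803836279331402, 0.25520670267274576], [0.48022659642847404, 0.28932145441817364], [0.48030505727920064, 0.27218084330216835]]
0.04 [[0.48728623863832754, 0.24724018339212567], [0.48713161776476255, 0.280831230790855], [0.4872088741427473, 0.2639537496138716]]
0.05 [[0.4930384142259837, 0.24060141732494228], [0.4928858022116696, 0.27375604443475604], [0.49296205486236944, 0.2570978382069577]]
0.05 [[0.4893 0.2248 0.05  ]] [[0.4192 0.2617 0.05  ]]
0.08 [[0.4875 0.2175 0.08  ]] [[0.4393 0.241  0.08  ]]
0.11 [[0.4857 0.2103 0.11  ]] [[0.4595 0.2202 0.11  ]]
(array([0.4824, 0.2002, 0.1427]), np.float64(0.005146871245999466))
```

Request:
carry_out:
  series:
    - [[0.3,0,0,0,0,0,0],[0,0,0,0,0,0,0],[0,0,0,0,0,0,0],[0,0,0,0,0,0,0]]

```text
clock: 6.58
tcp_pos: [0.4802, 0.2612, 0.0048]
ee_rot: [-0.025, 1.0, 0.0, 0.0]
wrist_force: [0.3, 0.2, 0.0]
width: -0.0002
gripper_force: 0.0
```

```bash
python3 - <<'E'
from h import *
np.set_printoptions(precision=4,suppress=True)
a=get_image("scene");b=get_image("top")
p=manip.observe()["tcp_pos"]
out=[]
for n,im,(r0,c0) in(("scene",a,(80,285)),("top",b,(205,140))):
    s=6; v=cv2.resize(im[r0:r0+95,c0:c0+65,::-1],None,fx=s,fy=s,interpolation=2).copy()
    for z,col in((0.,(0,0,255)),(.03,(0,255,0)),(.06,(255,0,0))):
            q=proj(n,p+[0,0,z])[0]; cv2.circle(v,(int((q[0]-c0)*s+s/2),int((q[1]-r0)*s+s/2)),3,col,-1); 
    out.append(v)
cv2.imwrite("pics/f.png",np.hstack(out))
for n in("scene","top"):
    r=outline_of(n,"block"); print(n,[(x["centre"],x["score"],x["region"].sum()) for x in r[:1]])
E
```

```text
scene [([347.4, 140.1], 0.82, np.int64(1483))]
top [([168.6, 247.1], 0.73, np.int64(1475))]
```

View pics/f.png

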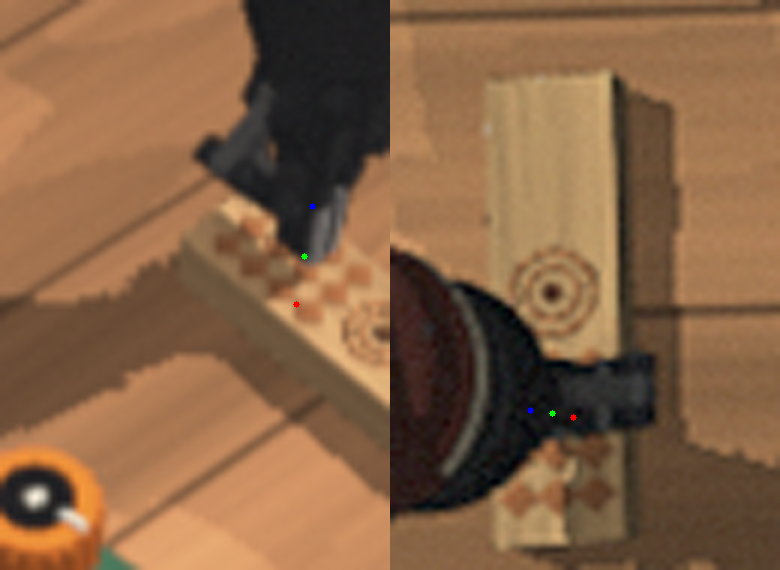

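The closed fingertips project about 25-30 mm above the reported TCP, so the tool's z reading seems biased. I'll check it by touch with small steps down.

Request:
carry_out:
  series:
    - [[0,0,0,-0.001,0,0,0],[0,0,0,-0.001,0,0,0],[0,0,0,0,0,0,0]]

```text
clock: 7.15
tcp_pos: [0.4801, 0.2611, 0.0027]
ee_rot: [-0.025, 1.0, 0.0, -0.0]
wrist_force: [-0.7, 0.2, 0.2]
width: 0.0001
gripper_force: 0.0
```

Request:
carry_out:
  series:
    - [[0,0,0,-0.001,0,0,0],[0,0,0,-0.001,0,0,0],[0,0,0,-0.001,0,0,0],[0,0,0,0,0,0,0]]

```text
clock: 7.65
tcp_pos: [0.4801, 0.2611, -0.0003]
ee_rot: [-0.025, 1.0, 0.0, -0.0]
wrist_force: [0.2, 1.1, 0.9]
width: 0.0002
gripper_force: 0.0
```

Request:
carry_out:
  series:
    - [[0,0,0,-0.001,0,0,0],[0,0,0,-0.001,0,0,0],[0,0,0,-0.001,0,0,0],[0,0,0,0,0,0,0]]

```text
clock: 8.15
tcp_pos: [0.4801, 0.2611, -0.0033]
ee_rot: [-0.025, 1.0, 0.0, -0.0]
wrist_force: [-0.7, -0.3, -0.7]
width: 0.0004
gripper_force: 0.0
```

Request:
carry_out:
  series:
    - [[0,0,0,-0.001,0,0,0],[0,0,0,-0.001,0,0,0],[0,0,0,-0.001,0,0,0],[0,0,0,0,0,0,0]]

```text
clock: 8.65
tcp_pos: [0.4801, 0.2612, -0.0063]
ee_rot: [-0.025, 1.0, 0.0, -0.0]
wrist_force: [-0.5, 0.9, -0.4]
width: 0.0002
gripper_force: 0.0
```

Request:
carry_out:
  series:
    - [[0,0,0,-0.001,0,0,0],[0,0,0,-0.001,0,0,0],[0,0,0,-0.001,0,0,0],[0,0,0,0,0,0,0]]

```text
clock: 9.15
tcp_pos: [0.4802, 0.2612, -0.0084]
ee_rot: [-0.025, 1.0, 0.0, 0.0]
wrist_force: [-3.3, -1.5, 7.8]
width: -0.0002
gripper_force: 3.7
```

Contact comes at a reported z of about -0.008, so the true tip height is about 37 mm above the reading. I'll look once to get the xy bias at this known height.

```bash
python3 - <<'E'
from h import *
np.set_printoptions(precision=4,suppress=True)
a=get_image("scene");b=get_image("top")
st=manip.observe();p=st["tcp_pos"]; print(st["wrist_force"],st["torque"])
out=[]
for n,im,(r0,c0) in(("scene",a,(95,310)),("top",b,(230,145))):
    s=10; v=cv2.resize(im[r0:r0+55,c0:c0+40,::-1],None,fx=s,fy=s,interpolation=2).copy()
    for dx in(-.01,0,.01):
        for dy in(-.01,0,.01):
            q=proj(n,[p[0]+dx,p[1]+dy,.028])[0]; cv2.circle(v,(int((q[0]-c0)*s+s/2),int((q[1]-r0)*s+s/2)),3,(0,0,255) if dx==dy==0 else (0,255,0),-1)
    out.append(v)
cv2.imwrite("pics/g.png",np.hstack(out))
E
```

```text
[-3.1374 -0.5714  7.2065] [-0.2619  0.6918  0.0036]
```

View pics/g.png

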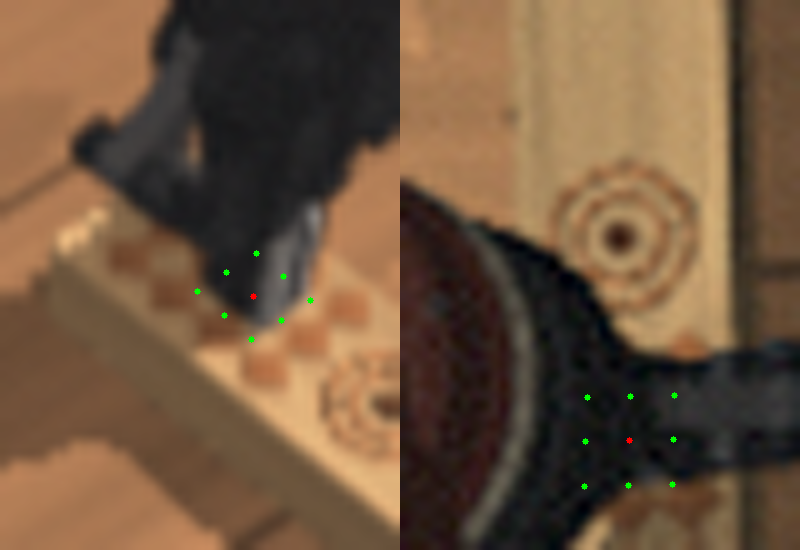

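The footprint is within about 3 mm of the reported xy, so only z is biased, by about +37 mm. I'll rise, open and descend by the corrected amount.

Request:
carry_out:
  series:
    - [[1,0,0,0.03,0,0,0],[1,0,0,0.03,0,0,0],[1,0,0,0,0,0,0],[1,0,0,0,0,0,0],[1,0,0,0,0,0,0],[1,0,0,-0.04,0,0,0],[1,0,0,-0.02,0,0,0],[1,0,0,-0.01,0,0,0],[1,0,0,-0.005,0,0,0],[1,0,0,0,0,0,0]]

```text
clock: 10.5
tcp_pos: [0.4803, 0.2613, -0.0239]
ee_rot: [-0.025, 1.0, 0.0, 0.0]
wrist_force: [-0.8, -0.0, -0.6]
width: 0.0852
gripper_force: 0.0
```

Request:
carry_out:
  series:
    - [[1,0,0,-0.004,0,0,0],[1,0,0,-0.003,0,0,0],[0.3,0,0,0,0,0,0],[0.3,0,0,0,0,0,0],[0.3,0,0,0,0,0,0],[0.3,0,0,0,0,0,0],[0.3,0,0,0,0,0,0]]
  newtons: 30

```text
clock: 11.38
tcp_pos: [0.4804, 0.2612, -0.0309]
ee_rot: [-0.025, 1.0, 0.0, 0.0]
wrist_force: [-0.3, 0.1, 2.0]
width: 0.0495
gripper_force: 32.4
```

The block is gripped at 49.5 mm. I'll lift it, pull back and carry it to the mouth of the bed, turning it to the bed's yaw.

Request:
carry_out:
  series:
    - [[0.3,0,0,0,0,0,0],[0.3,0,0,0.02,0,0,0],[0.3,0,0,0.02,0,0,0],[0.3,-0.045,-0.01,0,0,0,0],[0.3,-0.045,-0.012,0,0,0,0],[0.3,0,-0.04,0,0,0,0],[0.3,0,-0.04,0,0,0,5.3],[0.3,0,-0.04,0,0,0,5.4],[0.3,0,-0.04,0,0,0,0],[0.3,0,-0.04,0,0,0,0],[0.3,0,-0.04,0,0,0,0],[0.3,0,0,0,0,0,0]]
  newtons: 60

```text
clock: 12.88
tcp_pos: [0.39, -0.0029, 0.0086]
ee_rot: [-0.116, 0.993, -0.0, -0.0]
wrist_force: [0.4, 0.6, -0.9]
width: 0.0489
gripper_force: 62.7
```

```bash
cat > fit.py <<'E'
from h import *
from scipy.optimize import minimize
import sys
np.set_printoptions(precision=4,suppress=True)
S=4
def box(x,y,yaw,z0,h=.028,x0=-.09,x1=.09,y0=-.025,y1=.025):
    c=np.array([[a,b,e] for a in(x0,x1) for b in(y0,y1) for e in(z0,z0+h)])
    return R.from_rotvec([0,0,yaw]).apply(c)+[x,y,0]
name=sys.argv[1]; z0=float(sys.argv[2]); out=[]
g=[float(v) for v in sys.argv[3:6]]
for n,(r0,c0) in(("scene",(120,200)),("top",(200,200))):
    im=get_image(n); r=outline_of(n,"block"); print(n,[(x["score"],x["region"].sum(),x["centre"]) for x in r[:2]])
    v=cv2.resize(im[r0:r0+120,c0:c0+110,::-1],None,fx=3.6,fy=3.6,interpolation=2).copy()
    B=box(*g,z0)
    for i in range(8):
        for j in range(i):
            if bin(i^j).count("1")==1:
                q=(proj(n,B[[i,j]])-[c0,r0])*3.6+1.8; cv2.line(v,tuple(map(int,q[0])),tuple(map(int,q[1])),(255,0,255),1)
    out.append(v)
    r=pinpoint(n,"block_end"); print("end",[(x["score"],x["centre"],onz(n,x["centre"],z0)[0]) for x in r[:1]])
cv2.imwrite(f"pics/{name}.png",np.hstack(out)); st=manip.observe(); print(st["tcp_pos"],st["wrist_force"])
E
python3 fit.py h 0.04 0.4298 0.0067 0.2365
```

```text
scene [(0.73, np.int64(1485), [247.5, 164.4])]
end [(0.94, [270.2, 181.2], array([0.5184, 0.0264, 0.04  ]))]
top [(0.85, np.int64(617), [274.4, 269.0])]
end [(0.71, [266.2, 252.8], array([0.5209, 0.0346, 0.04  ]))]
[0.39   0.0001 0.0087] [-0.3357 -0.2253 -1.1565]
```

View pics/h.png

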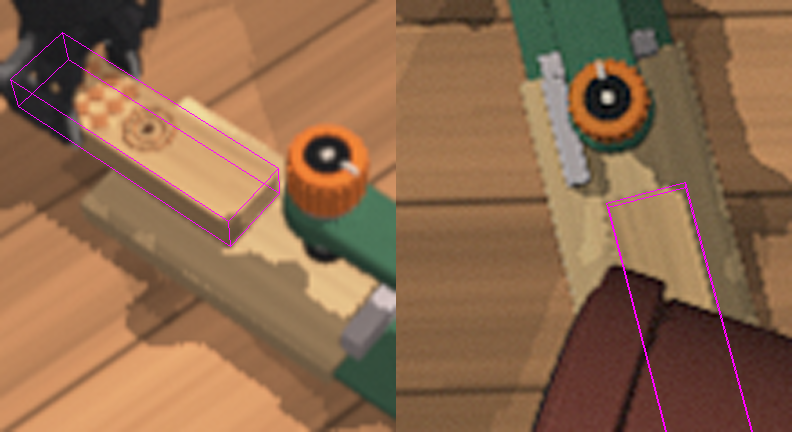

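The overlay matches the block in both views. It hangs level at about z 0.04, aligned with the bed, with its end at top crop (648,195), short of the nose. Now I'll lower it to touch.

Request:
carry_out:
  series:
    - [[0.3,0,0,-0.01,0,0,0],[0.3,0,0,-0.007,0,0,0],[0.3,0,0,-0.001,0,0,0],[0.3,0,0,0,0,0,0]]

```text
clock: 13.68
tcp_pos: [0.3901, -0.0008, -0.0093]
ee_rot: [-0.118, 0.993, 0.0, -0.0]
wrist_force: [0.2, -0.3, -1.4]
width: 0.0489
gripper_force: 62.7
```

Request:
carry_out:
  series:
    - [[0.3,0,0,-0.001,0,0,0],[0.3,0,0,-0.001,0,0,0],[0.3,0,0,0,0,0,0]]

```text
clock: 14.05
tcp_pos: [0.3902, -0.0009, -0.0111]
ee_rot: [-0.118, 0.993, 0.0, 0.0]
wrist_force: [-1.0, 0.1, -1.3]
width: 0.0489
gripper_force: 62.7
```

Request:
carry_out:
  series:
    - [[0.3,0,0,-0.001,0,0,0],[0.3,0,0,0,0,0,0],[0.3,0,0,0,0,0,0]]

```text
clock: 14.42
tcp_pos: [0.3902, -0.0008, -0.0121]
ee_rot: [-0.118, 0.993, 0.0, 0.0]
wrist_force: [0.9, 0.8, -0.2]
width: 0.0488
gripper_force: 62.8
```

Request:
carry_out:
  series:
    - [[0.3,0,0,-0.0007,0,0,0],[0.3,0,0,0,0,0,0],[0.3,0,0,0,0,0,0]]

```text
clock: 14.8
tcp_pos: [0.3902, -0.0009, -0.0123]
ee_rot: [-0.118, 0.993, -0.0, 0.0]
wrist_force: [-4.0, 1.0, 6.3]
width: 0.0486
gripper_force: 63.7
```

Request:
carry_out:
  series:
    - [[0.3,0,0,0.0004,0,0,0],[0.3,0.0097,0.0023,0,0,0,0],[0.3,0.0097,0.0023,0,0,0,0],[0.3,0.0097,0.0023,0,0,0,0],[0.3,0.0097,0.0023,0,0,0,0],[0.3,0.0097,0.0023,0,0,0,0],[0.3,0.0097,0.0023,0,0,0,0],[0.3,0.0097,0.0023,0,0,0,0],[0.3,0.0097,0.0023,0,0,0,0],[0.3,0,0,0,0,0,0]]

```text
clock: 16.05
tcp_pos: [0.469, 0.0177, -0.0122]
ee_rot: [-0.118, 0.993, 0.0, 0.001]
wrist_force: [2.9, 0.2, 2.9]
width: 0.0489
gripper_force: 63.1
```

Request:
carry_out:
  series:
    - [[0.3,0.0019,0.0005,0,0,0,0],[0.3,0.0019,0.0005,0,0,0,0],[0.3,0.0019,0.0005,0,0,0,0],[0.3,0,0,0,0,0,0]]

```text
clock: 16.55
tcp_pos: [0.4732, 0.0189, -0.0122]
ee_rot: [-0.118, 0.993, -0.0, -0.0]
wrist_force: [-4.0, -0.6, 6.5]
width: 0.0489
gripper_force: 63.6
```

Request:
carry_out:
  series:
    - [[0.3,0.001,0.0002,0.0003,0,0,0],[0.3,0.001,0.0002,0,0,0,0],[0.3,0,0,0,0,0,0]]

```text
clock: 16.92
tcp_pos: [0.4753, 0.0195, -0.0122]
ee_rot: [-0.118, 0.993, 0.0, -0.0]
wrist_force: [-2.9, -1.1, 3.5]
width: 0.0485
gripper_force: 63.3
```

Request:
carry_out:
  series:
    - [[0.3,0.001,0.0002,0.0001,0,0,0],[0.3,0.001,0.0002,0,0,0,0],[0.3,0,0,0,0,0,0]]

```text
clock: 17.3
tcp_pos: [0.4764, 0.0198, -0.0122]
ee_rot: [-0.118, 0.993, -0.0, -0.001]
wrist_force: [-7.5, -2.2, 7.0]
width: 0.0486
gripper_force: 63.8
```

Home on the stop at about 7 N. I'll ease off, then slide to the rail.

Request:
carry_out:
  series:
    - [[0.3,-0.0008,-0.0002,0.0002,0,0,0],[0.3,-0.0002,0.001,0,0,0,0],[0.3,-0.0002,0.001,0,0,0,0],[0.3,-0.0002,0.001,0,0,0,0],[0.3,0,0,0,0,0,0]]

```text
clock: 17.92
tcp_pos: [0.4758, 0.0228, -0.0121]
ee_rot: [-0.118, 0.993, 0.0, -0.0]
wrist_force: [-3.3, -2.0, -0.3]
width: 0.0488
gripper_force: 62.8
```

Request:
carry_out:
  series:
    - [[0.3,-0.0002,0.001,0,0,0,0],[0.3,0,0,0,0,0,0],[0.3,0,0,0,0,0,0]]

```text
clock: 18.3
tcp_pos: [0.4756, 0.0237, -0.012]
ee_rot: [-0.118, 0.993, 0.0, -0.0]
wrist_force: [-4.8, -3.1, 0.1]
width: 0.0485
gripper_force: 62.7
```

Request:
carry_out:
  series:
    - [[0.3,-0.0002,0.001,0,0,0,0],[0.3,0,0,0,0,0,0],[0.3,0,0,0,0,0,0]]

```text
clock: 18.68
tcp_pos: [0.4754, 0.0245, -0.012]
ee_rot: [-0.118, 0.993, -0.0, -0.0]
wrist_force: [-3.0, -4.5, -1.0]
width: 0.0489
gripper_force: 62.7
```

Request:
carry_out:
  series:
    - [[0.3,-0.0002,0.001,0,0,0,0],[0.3,0,0,0,0,0,0],[0.3,0,0,0,0,0,0]]

```text
clock: 19.05
tcp_pos: [0.4754, 0.0248, -0.0119]
ee_rot: [-0.118, 0.993, -0.001, -0.0]
wrist_force: [-3.6, -6.6, -1.4]
width: 0.0483
gripper_force: 62.7
```

```bash
python3 - <<'E'
from h import *
F=[];T=[]
s=manip.observe(); print(s["tcp_pos"],2*np.arctan2(s["ee_rot"][1],s["ee_rot"][0])-np.pi, s["wrist_force"],s["torque"])
for n in("scene","top"):
    r=pinpoint(n,"block_end"); print(n,[(x["score"],x["centre"],onz(n,x["centre"],.0187)[0]) for x in r[:1]]); s=manip.observe(); print(s["wrist_force"],s["torque"])
E
```

```text
[ 0.47542019  0.02478725 -0.011852  ] 0.23579885992312732 [-3.61784541 -6.56585884 -1.43415248] [-1.47127597  0.79643176 -0.76209615]
scene [(0.94, [270.2, 181.2], array([0.50702197, 0.03446759, 0.0187    ]))]
[-3.78657009 -6.33030422 -1.18564345] [-1.46529653  0.81139582 -0.78301985]
top [(0.71, [266.2, 252.8], array([0.52285105, 0.03531326, 0.0187    ]))]
[-3.76456387 -7.16403257 -1.87561973] [-1.51460357  0.8037258  -0.80831467]
```

The block is on the rail at about 6 N, and the moment puts the contact at the front corner. I'll trim the yaw slightly while holding the push.

Request:
carry_out:
  series:
    - [[0.3,-0.0002,0.0008,0,0,0,-0.5],[0.3,0,0,0,0,0,0],[0.3,0,0,0,0,0,0]]

```text
clock: 19.52
tcp_pos: [0.4752, 0.0253, -0.0119]
ee_rot: [-0.113, 0.994, -0.001, -0.0]
wrist_force: [-4.9, -8.9, -1.2]
width: 0.0489
gripper_force: 62.7
```

```bash
python3 - <<'E'
from h import *
get_image("scene")
s=manip.observe(); print(s["tcp_pos"],2*np.arctan2(s["ee_rot"][1],s["ee_rot"][0])-np.pi, s["wrist_force"],s["torque"])
E
```

```text
[ 0.47518332  0.02534234 -0.01185363] 0.22740765814806707 [-4.65111616 -9.23415128 -1.13378667] [-1.75477124  0.82426944 -0.37907337]
```

Request:
carry_out:
  series:
    - [[0.3,0,-0.0005,-0.0004,0,0,0.2],[0.3,0,0,0,0,0,0],[1,0,0,0,0,0,0],[1,0,0,0,0,0,0],[1,0,0,0,0,0,0],[1,0,0,0,0,0,0],[1,0,0,0,0,0,0]]

```text
clock: 20.45
tcp_pos: [0.4753, 0.0261, -0.0123]
ee_rot: [-0.116, 0.993, 0.0, 0.0]
wrist_force: [-0.3, 0.1, -0.0]
width: 0.0856
gripper_force: 0.0
```

```bash
python3 fit.py i 0.0187 0.5168 0.0353 0.2320
```

```text
scene [(0.71, np.int64(1051), [273.1, 185.8])]
end [(0.68, [304.9, 205.3], array([0.6071, 0.0552, 0.0187]))]
top []
end [(0.66, [409.3, 252.6], array([ 0.5149, -0.2963,  0.0187]))]
[ 0.4752  0.026  -0.0123] [ 0.1544 -0.195  -0.9881]
```

View pics/i.png

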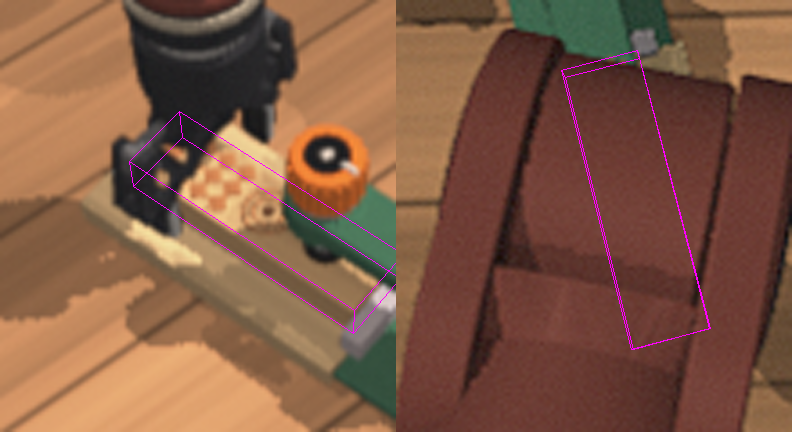

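The scene view shows the block lying on the bed with its plain end at the stop, near (355,325) in the crop, and the overlay agrees. The seated contact puts the cap axis at about (0.564, 0.046) in arm coordinates, which matches the camera. I'll rise, move over the cap and wind the wrist back.

Request:
carry_out:
  series:
    - [[1,0,0,0.03,0,0,0],[1,0,0,0.06,0,0,0],[1,0,0,0.06,0,0,0],[1,0,0,0.04,0,0,10.5],[1,0.03,0.007,0,0,0,10.5],[1,0.03,0.007,0,0,0,10.5],[1,0.0287,0.0063,0,0,0,10.5],[1,0,0,0,0,0,10.5],[1,0,0,0,0,0,10.5],[1,0,0,0,0,0,10.5],[1,0,0,0,0,0,10.5]]

```text
clock: 22.12
tcp_pos: [0.5639, 0.0463, 0.1776]
ee_rot: [0.753, -0.659, -0.0, 0.0]
wrist_force: [-0.6, 0.6, -0.4]
width: 0.0848
gripper_force: 0.0
```

Request:
carry_out:
  series:
    - [[1,0,0,0,0,0,10.5],[1,0,0,0,0,0,10.5],[1,0,0,0,0,0,10.5],[1,0,0,0,0,0,0],[1,0,0,0,0,0,0]]

```text
clock: 22.75
tcp_pos: [0.5639, 0.0463, 0.1777]
ee_rot: [0.901, -0.434, -0.0, 0.0]
wrist_force: [0.2, 0.7, -0.4]
width: 0.0855
gripper_force: 0.0
```

```bash
cat > o.py <<'E'
from h import *
np.set_printoptions(precision=3,suppress=True)
T=[manip.observe()]
for _ in range(2): get_image("scene"); T.append(manip.observe())
s=T[-1]; print(s["clock"],s["tcp_pos"],"yaw",np.degrees(2*np.arctan2(s["ee_rot"][1],s["ee_rot"][0])),"q6",s["qpos"][5],"F",s["wrist_force"],"tz",[round(float(t["torque"][2]),3) for t in T],s["torque"])
E
python3 o.py
```

```text
22.85 [0.564 0.046 0.178] yaw -51.36886316809059 q6 -2.394206350212684 F [-0.411 -0.225 -0.611] tz [0.04, 0.007, -0.016] [ 0.033  0.041 -0.016]
```

Request:
carry_out:
  series:
    - [[1,0,0,-0.04,0,0,0],[1,0,0,-0.03,0,0,0],[1,0,0,-0.02,0,0,0],[1,0,0,-0.004,0,0,0],[0.3,0,0,0,0,0,0],[0.3,0,0,0,0,0,0],[0.3,0,0,0,0,0,0],[0.3,0,0,0,0,0,0],[0.3,0,0,0,0,0,0]]
  newtons: 50

```text
clock: 23.98
tcp_pos: [0.5647, 0.046, 0.0853]
ee_rot: [0.902, -0.432, 0.001, -0.0]
wrist_force: [-1.8, -0.7, 4.9]
width: 0.0425
gripper_force: 50.2
```

```bash
python3 o.py
```

```text
24.075 [0.565 0.046 0.085] yaw -51.22598328349911 q6 -2.3967446392924474 F [-1.766 -0.829  5.847] tz [-0.054, -0.013, 0.009] [-0.113  0.387  0.009]
```

Gripped at 42.5 mm, but there's 5 N of vertical contact, probably the tips on the arm. I'll regrip 4 mm higher.

Request:
carry_out:
  series:
    - [[0.8,0,0,0,0,0,0],[0.8,0,0,0.003,0,0,0],[0.8,0,0,0.001,0,0,0],[0.3,0,0,0,0,0,0],[0.3,0,0,0,0,0,0],[0.3,0,0,0,0,0,0],[0.3,0,0,0,0,0,0]]

```text
clock: 24.95
tcp_pos: [0.5642, 0.0464, 0.0881]
ee_rot: [0.902, -0.432, 0.0, -0.0]
wrist_force: [0.1, 1.1, 4.8]
width: 0.0424
gripper_force: 50.8
```

```bash
python3 o.py
```

```text
25.05 [0.564 0.046 0.088] yaw -51.214161342981235 q6 -2.396859695405526 F [0.53  2.018 5.78 ] tz [0.035, 0.069, -0.011] [ 0.289  0.052 -0.011]
```

The vertical force comes from the pads swinging as they close, so it's harmless. I'll start turning.

Request:
carry_out:
  series:
    - [[0.3,0,0,0,0,0,-8],[0.3,0,0,0,0,0,-8],[0.3,0,0,0,0,0,-8]]

```text
clock: 25.42
tcp_pos: [0.5643, 0.0464, 0.0881]
ee_rot: [0.791, -0.612, 0.0, -0.0]
wrist_force: [0.9, 1.6, 4.5]
width: 0.0423
gripper_force: 50.8
```

```bash
python3 o.py
```

```text
25.525 [0.564 0.046 0.088] yaw -75.43307267765354 q6 -1.9741066094503406 F [-0.155  1.531  4.978] tz [0.174, -0.112, -0.029] [ 0.395  0.037 -0.029]
```

```bash
cat > o.py <<'E'
from h import *
s=manip.observe(); print(round(s["clock"],3),"yaw",round(np.degrees(2*np.arctan2(s["ee_rot"][1],s["ee_rot"][0])),2),"F",np.round(s["wrist_force"],1),"T",np.round(s["torque"],3),"tau6",round(s["tau"][5],3),"w6",round(s["qvel"][5],3))
E
```

Request:
carry_out:
  series:
    - [[0.3,0,0,0,0,0,-4],[0.3,0,0,0,0,0,-4]]

```text
clock: 25.78
tcp_pos: [0.5643, 0.0464, 0.088]
ee_rot: [0.747, -0.665, 0.0, -0.0]
wrist_force: [0.5, 1.6, 4.6]
width: 0.042
gripper_force: 50.9
```

```bash
python3 o.py
```

```text
25.775 yaw -83.33 F [0.5 1.6 4.6] T [0.361 0.017 0.14 ] tau6 -0.807 w6 0.555
```

Request:
carry_out:
  series:
    - [[0.3,0,0,0,0,0,-4],[0.3,0,0,0,0,0,-4]]

```text
clock: 26.02
tcp_pos: [0.5643, 0.0464, 0.088]
ee_rot: [-0.699, 0.715, -0.0, 0.0]
wrist_force: [-0.2, 1.3, 4.6]
width: 0.0418
gripper_force: 50.9
```

```bash
python3 o.py
```

```text
26.025 yaw 268.67 F [-0.2  1.3  4.6] T [ 0.374 -0.07   0.099] tau6 -0.793 w6 0.552
```

Request:
carry_out:
  series:
    - [[0.3,0,0,0,0,0,-4],[0.3,0,0,0,0,0,-4]]

```text
clock: 26.28
tcp_pos: [0.5644, 0.0464, 0.0881]
ee_rot: [-0.647, 0.762, -0.0, 0.0]
wrist_force: [1.3, 2.7, 4.3]
width: 0.0422
gripper_force: 50.8
```

```bash
python3 o.py
```

```text
26.275 yaw 260.67 F [1.3 2.7 4.3] T [ 0.383 -0.091  0.162] tau6 -0.793 w6 0.554
```

Running torque is about 0.13, so the pad isn't on the block yet.

Request:
carry_out:
  series:
    - [[0.3,0,0,0,0,0,-4],[0.3,0,0,0,0,0,-4]]

```text
clock: 26.52
tcp_pos: [0.5644, 0.0464, 0.0881]
ee_rot: [-0.592, 0.806, -0.0, 0.0]
wrist_force: [1.4, 1.2, 4.5]
width: 0.0419
gripper_force: 50.8
```

```bash
python3 o.py
```

```text
26.525 yaw 252.67 F [1.4 1.2 4.5] T [ 0.402 -0.137  0.076] tau6 -0.793 w6 0.554
```

Request:
carry_out:
  series:
    - [[0.3,0,0,0,0,0,-4],[0.3,0,0,0,0,0,-4]]

```text
clock: 26.78
tcp_pos: [0.5645, 0.0464, 0.0881]
ee_rot: [-0.535, 0.845, -0.0, 0.001]
wrist_force: [1.9, 1.5, 4.8]
width: 0.0425
gripper_force: 50.8
```

```bash
python3 o.py
```

```text
26.775 yaw 244.67 F [1.9 1.5 4.8] T [ 0.314 -0.148  0.147] tau6 -0.793 w6 0.555
```

Request:
carry_out:
  series:
    - [[0.3,0,0,0,0,0,-4],[0.3,0,0,0,0,0,-4]]

```text
clock: 27.02
tcp_pos: [0.5645, 0.0464, 0.0881]
ee_rot: [-0.475, 0.88, -0.0, 0.001]
wrist_force: [1.4, 1.1, 4.5]
width: 0.0424
gripper_force: 50.8
```

```bash
python3 o.py
```

```text
27.025 yaw 236.67 F [1.4 1.1 4.5] T [ 0.396 -0.187  0.207] tau6 -0.73 w6 0.555
```

tau6 is nearly noise-free and just rose by 0.06, so the pad is touching. I'll take smaller steps now.

Request:
carry_out:
  series:
    - [[0.3,0,0,0,0,0,-4]]

```text
clock: 27.15
tcp_pos: [0.5645, 0.0464, 0.0881]
ee_rot: [-0.444, 0.896, -0.0, 0.001]
wrist_force: [1.2, 1.5, 3.3]
width: 0.0427
gripper_force: 50.8
```

```bash
python3 o.py
```

```text
27.15 yaw 232.67 F [1.2 1.5 3.3] T [ 0.336 -0.148  0.221] tau6 -0.676 w6 0.554
```

Request:
carry_out:
  series:
    - [[0.3,0,0,0,0,0,-4]]

```text
clock: 27.28
tcp_pos: [0.5645, 0.0464, 0.0881]
ee_rot: [-0.412, 0.911, -0.0, 0.001]
wrist_force: [1.1, 1.9, 3.8]
width: 0.0425
gripper_force: 50.8
```

```bash
python3 o.py
```

```text
27.275 yaw 228.67 F [1.1 1.9 3.8] T [ 0.35  -0.247  0.258] tau6 -0.638 w6 0.555
```

Request:
carry_out:
  series:
    - [[0.3,0,0,0,0,0,-4]]

```text
clock: 27.4
tcp_pos: [0.5645, 0.0464, 0.0881]
ee_rot: [-0.38, 0.925, -0.0, 0.001]
wrist_force: [0.9, 2.1, 4.9]
width: 0.0419
gripper_force: 50.8
```

```bash
python3 o.py
```

```text
27.4 yaw 224.67 F [0.9 2.1 4.9] T [ 0.345 -0.314  0.238] tau6 -0.678 w6 0.555
```

Request:
carry_out:
  series:
    - [[0.3,0,0,0,0,0,-4]]

```text
clock: 27.52
tcp_pos: [0.5646, 0.0463, 0.0881]
ee_rot: [-0.347, 0.938, -0.0, 0.001]
wrist_force: [1.0, 1.6, 4.5]
width: 0.0427
gripper_force: 50.8
```

```bash
python3 o.py
```

```text
27.525 yaw 220.67 F [1.  1.6 4.5] T [ 0.318 -0.328  0.1  ] tau6 -0.798 w6 0.557
```

Request:
carry_out:
  series:
    - [[0.3,0,0,0,0,0,-4]]

```text
clock: 27.65
tcp_pos: [0.5646, 0.0463, 0.0881]
ee_rot: [-0.314, 0.949, -0.0, 0.001]
wrist_force: [2.4, 1.7, 3.5]
width: 0.0426
gripper_force: 50.8
```

```bash
python3 o.py
```

```text
27.65 yaw 216.66 F [2.4 1.7 3.5] T [ 0.352 -0.281  0.012] tau6 -0.907 w6 0.553
```

Request:
carry_out:
  series:
    - [[0.3,0,0,0,0,0,-4]]

```text
clock: 27.78
tcp_pos: [0.5646, 0.0463, 0.0881]
ee_rot: [-0.281, 0.96, -0.0, 0.001]
wrist_force: [2.5, 1.0, 3.4]
width: 0.0422
gripper_force: 50.8
```

```bash
python3 o.py
```

```text
27.775 yaw 212.65 F [2.5 1.  3.4] T [ 0.341 -0.333 -0.045] tau6 -0.942 w6 0.556
```

Request:
carry_out:
  series:
    - [[0.3,0,0,0,0,0,-4]]

```text
clock: 27.9
tcp_pos: [0.5646, 0.0463, 0.0881]
ee_rot: [-0.247, 0.969, -0.0, 0.001]
wrist_force: [2.6, 0.6, 4.7]
width: 0.0423
gripper_force: 50.8
```

```bash
python3 o.py
```

```text
27.9 yaw 208.66 F [2.6 0.6 4.7] T [ 0.294 -0.376  0.071] tau6 -0.832 w6 0.554
```

Request:
carry_out:
  series:
    - [[0.3,0,0,0,0,0,-4]]

```text
clock: 28.02
tcp_pos: [0.5646, 0.0463, 0.0881]
ee_rot: [-0.214, 0.977, -0.0, 0.001]
wrist_force: [1.7, 1.0, 3.6]
width: 0.0426
gripper_force: 50.8
```

```bash
python3 o.py
```

```text
28.025 yaw 204.66 F [1.7 1.  3.6] T [ 0.246 -0.378  0.224] tau6 -0.71 w6 0.552
```

The torque cycles every 30°, with the first slip peak at yaw 228° and a second expected near 198°. Aiming for about 154° gives 74–82° of slip, a pin height of about 3.2–3.4 mm.

Request:
carry_out:
  series:
    - [[0.3,0,0,0,0,0,-6],[0.3,0,0,0,0,0,-6],[0.3,0,0,0,0,0,-6]]

```text
clock: 28.4
tcp_pos: [0.5647, 0.0462, 0.0881]
ee_rot: [-0.057, 0.998, -0.0, 0.001]
wrist_force: [1.5, 1.2, 3.8]
width: 0.0422
gripper_force: 50.8
```

```bash
python3 o.py
```

```text
28.4 yaw 186.59 F [1.5 1.2 3.8] T [ 0.129 -0.417  0.05 ] tau6 -1.346 w6 0.836
```

Request:
carry_out:
  series:
    - [[0.3,0,0,0,0,0,-6],[0.3,0,0,0,0,0,-6],[0.3,0,0,0,0,0,-4]]

```text
clock: 28.78
tcp_pos: [0.5647, 0.0461, 0.0881]
ee_rot: [0.082, 0.997, -0.0, 0.001]
wrist_force: [1.0, -0.9, 4.0]
width: 0.0422
gripper_force: 50.8
```

```bash
python3 o.py
```

```text
28.775 yaw 170.64 F [ 1.  -0.9  4. ] T [ 0.087 -0.396  0.24 ] tau6 -0.417 w6 0.542
```

Request:
carry_out:
  series:
    - [[0.3,0,0,0,0,0,-4],[0.3,0,0,0,0,0,-4],[0.3,0,0,0,0,0,-4],[0.3,0,0,0,0,0,-3]]

```text
clock: 29.28
tcp_pos: [0.5647, 0.046, 0.0881]
ee_rot: [0.211, 0.978, 0.0, 0.001]
wrist_force: [1.8, 0.6, 2.7]
width: 0.0422
gripper_force: 50.8
```

```bash
python3 o.py
```

```text
29.275 yaw 155.66 F [1.8 0.6 2.7] T [ 0.035 -0.403  0.024] tau6 -0.577 w6 0.411
```

Request:
carry_out:
  series:
    - [[0.3,0,0,0,0,0,0],[0.3,0,0,0,0,0,0],[1,0,0,0,0,0,0],[1,0,0,0,0,0,0],[1,0,0,0,0,0,0],[1,0,0,0,0,0,0],[1,0,0,0.03,0,0,0],[1,0,0,0.05,0,0,0],[1,0,0,0.05,0,0,0],[1,-0.03,-0.05,0.03,0,0,0],[1,-0.03,-0.05,0,0,0,0],[1,-0.02,-0.05,0,0,0,0]]

```text
clock: 30.78
tcp_pos: [0.4845, -0.1026, 0.247]
ee_rot: [0.209, 0.978, -0.0, 0.001]
wrist_force: [1.2, 0.2, 0.3]
width: 0.0854
gripper_force: 0.0
```

Request:
carry_out:
  series:
    - [[1,-0.02,-0.05,0,0,0,0],[1,0,-0.05,0,0,0,0],[1,0,-0.05,0,0,0,0],[1,0,-0.05,0,0,0,0],[1,0,0,0,0,0,0]]

```text
clock: 31.4
tcp_pos: [0.4646, -0.3042, 0.2452]
ee_rot: [0.212, 0.977, 0.0, -0.001]
wrist_force: [-0.3, 0.7, -0.5]
width: 0.0853
gripper_force: 0.0
```

```bash
python3 - <<'E'
from h import *
np.set_printoptions(precision=4,suppress=True)
out=[]
for n,(r0,c0,w,h) in(("scene",(145,215,115,110)),("top",(200,220,90,110))):
    im=get_image(n); r=outline_of(n,"block"); e=pinpoint(n,"block_end"); print(n,[(x["score"],x["centre"],onz(n,x["centre"],.0187)[0]) for x in e[:1]],[x["score"] for x in r[:1]])
    t=find_in(n,"pin_top"); print([(x["centre"],x["score"]) for x in t[:1]])
    v=cv2.resize(im[r0:r0+h,c0:c0+w,::-1],None,fx=3.8,fy=3.8,interpolation=2).copy(); out.append(v)
cv2.imwrite("pics/j.png",np.hstack(out)); s=manip.observe(); print(s["clock"],s["tcp_pos"])
E
```

```text
scene [(0.74, [304.6, 205.8], array([0.6076, 0.0538, 0.0187]))] [0.68]
[]
top [(0.41, [266.1, 254.3], array([0.5194, 0.0356, 0.0187]))] [0.94]
[([261.7, 227.4], 0.71)]
31.8 [ 0.4656 -0.3006  0.2467]
```

View pics/j.png

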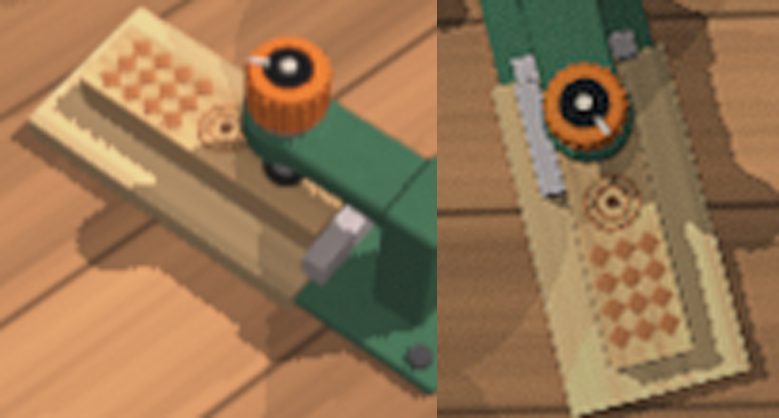

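The picture shows the block under the pad, parallel to the rail, with its carved end short of the bed's near edge and the arm clear. I'll do one last numeric check of the visible part before handing in.

```bash
python3 - <<'E'
from h import *
from scipy.optimize import minimize
S=4;M={}
for n in("top","scene"):
    get_image(n); M[n]=outline_of(n,"block")[0]["region"].astype(np.float32)
V={n:np.zeros((420,560),bool) for n in M}; V["top"][250:]=1; V["scene"][:,:270]=1
def sil(n,p):
    c=np.array([[a,b,e] for a in(-.09,.09) for b in(-.025,.025) for e in(.0187,.0467)])
    C=R.from_rotvec([0,0,p[2]]).apply(c)+[p[0],p[1],0]
    k=np.zeros((420*S,560*S),np.uint8); cv2.fillConvexPoly(k,cv2.convexHull(np.round(proj(n,C)*S+S/2).astype(np.int32)),1)
    return cv2.resize(k.astype(np.float32),(560,420),interpolation=cv2.INTER_AREA)
def f(p,cs): return sum(1-np.minimum(a,b).sum()/np.maximum(a,b).sum() for n in cs for a,b in[(sil(n,p)[V[n]],M[n][V[n]])])
x0=[.516,.035,.232]
for cs in(["top"],["top","scene"]):
    r=minimize(f,x0,(cs,),method="Nelder-Mead",options=dict(initial_simplex=np.array([x0,[.526,.035,.232],[.516,.045,.232],[.516,.035,.28]])))
    x=r.x; e=x[:2]+.09*np.array([np.cos(x[2]),np.sin(x[2])]); c,s=np.cos(.233),np.sin(.233); d=e-[.5645,.0462]
    print(cs,x,r.fun,"end in bed",c*d[0]+s*d[1],-s*d[0]+c*d[1])
E
```

```text
['top'] [0.51593505 0.03435918 0.24446861] 0.03512299060821533 end in bed 0.0400074301382047 0.0007248231524986347
['top', 'scene'] [0.51600191 0.03498053 0.23148587] 0.08629298210144043 end in bed 0.04022177036165327 0.00014551235440574996
```

The end fits at (40.2, 0.1) mm in the bed's frame and is square, so it is fully home.

```bash
python3 -c "
from plant import close_job; print(close_job())"
```

```text
the job is handed in; nothing more can be done
None
```

I handed the job in at about 32 s: the block measured home on the stop and rail (within about 1 mm), the cap was turned through at least two clutch clicks (about 72–80° of slip, by torque), and the arm is clear; no verdict was returned.

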